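# Mount the pattern card and hold the clip open over its edge

### The job

Slide the sleeve of the pattern card over the upright shaft of the card stand until it is fully home, and let go of it. Then pick up the wooden spring clip by its handles, squeeze it wide open and hold it well open and still around the card's free upright side edge, jaw tips a good centimetre in on either side and not touching the card, so that the carver can slip a drawing in; the program finishes while still holding the clip open there, squeezed in the gripper. Do not let the clip bite or shove the card, and leave the other things on the bench where they are.

Things in the scene. Friction and masses are not known exactly. Their poses are not given: they have to be found in the camera images.
- stand: dark steel card stand, fixed to the bench: round foot 84 mm across and 20 mm high with an upright shaft on its axis, 14 mm in diameter, that tapers over its last 10 mm to a 6 mm tip 90 mm above the bench. Origin at the centre of the underside, z up.
- shaft_top (a point): the tip of the stand's shaft, 90 mm above the bench.
- card: loose pattern card (about 130 g): upright steel sleeve, 30 mm outside, 17 mm through bore, 95 mm tall, with a stiff 4 mm card (5 mm in its middle) on one side like a flag, reaching 115 mm from the sleeve's axis along +x, 5 to 75 mm above the sleeve's lower end. Origin on the axis at the lower end (fully home: 20 mm above the bench); z up, y across the card. Turns on the shaft with slight friction.
- card_edge (a point): middle of the card's free upright side edge: 115 mm from the sleeve's axis, 40 mm above the sleeve's lower end.
- clip: wooden spring clip like a big clothes peg (70 g), lying flat, 24 mm high; this body is its first lever, the one on the +y side. Origin on the upright hinge axis, at the underside. Closed, x is its middle line: jaws reach 55 mm along +x, handles 54 mm along -x. When opened, the middle line is x turned about z by minus half the joint value. Squeeze across both handles 42 mm behind the hinge.
- clip_lever (a joint): opening angle of the clip: 0 closed (handles splayed, 50 mm over their outer ends), 0.4 rad fully open at its stop (handles parallel, 28 mm over their outsides; jaw tips 22 mm apart, each jaw 9 mm thick). The spring shuts it. Fully open takes about 12 N on the handles (6 N to start); a grip of 25 to 30 N holds it at the stop.
- tip_a (a point): inner corner of the first lever's jaw tip, 55 mm from the hinge, 12 mm above the clip's underside; the middle of the mouth lies midway between tip_a and tip_b.
- tip_b (a point): the same point on the second lever's jaw tip.
- clip_hinge (a point): on the clip's hinge axis, 12 mm above its underside.
- gouge: loose carving gouge lying flat, 210 mm long, wooden handle 22 mm thick; origin under its middle, blade to +x
- whetstone: loose grey sharpening stone, 110 x 45 x 22 mm, lying flat; origin at the centre of its underside, long side along x
- ferrule: loose spare plain steel ring without a card, 30 mm across, only 22 mm high; origin at the centre of its underside; not part of the job
- offcut: loose block of pale wood, 75 x 40 x 32 mm; origin at the centre of its underside, long side along x
- figure: loose half-carved wooden figure, 102 mm high, 60 mm across; origin at the centre of its underside
- glue: loose white bottle, 52 mm across, 95 mm high; origin at the centre of its underside

How it is judged:
On the way, in this order (a step that is already met when the one before it is completed fails the run):
1. the card's sleeve is fully home on the shaft and let go (z of card in the frame of stand between 0.017 and 0.0235 m and horizontal distance between card and stand below 0.004 m and angle between card's own z axis and vertical below 0.1 rad and contact force between the fingers and card below 0.2 N), for 0.2 s.
2. the clip is lifted off the bench in the fingers with its jaws squeezed open (value of joint clip_lever above 0.28 rad and height (world z) of clip above 0.025 m and contact force between the fingers and clip above 3 N), for 0.2 s.
At the end, for the whole second after the job is handed in: Sleeve home on the foot (3 mm), upright, not touched; clip gripped, lifted 25 mm, open over 0.28 rad, still; tips on opposite sides of the card, over 3 mm from its middle plane, 5 mm or more inside the free side edge, within its height; hinge outside; clip touches neither card nor stand (all of step 1 and all of step 2 and ((y of tip_a in the frame of card above 0.003 m and y of tip_b in the frame of card below -0.003 m) or (y of tip_b in the frame of card above 0.003 m and y of tip_a in the frame of card below -0.003 m)) and x of tip_a in the frame of card between 0.02 and 0.11 m and x of tip_b in the frame of card between 0.02 and 0.11 m and z of tip_a in the frame of card between 0.008 and 0.072 m and z of tip_b in the frame of card between 0.008 and 0.072 m and x of clip_hinge in the frame of card above 0.118 m and contact force between clip and card below 0.3 N and contact force between clip and stand below 0.3 N and linear speed of clip below 0.03 m/s); the arm keeps its last pose, push and grip.
It fails at once if the clip bites or shoves the card (over 6 N) (contact force between clip and card above 6 N).
It fails at once if the card is tipped over (angle between card's own z axis and vertical above 0.7 rad).
It fails at once if another thing on the bench is pushed away (more than 30 mm) (distance of any of gouge, whetstone, ferrule, offcut, figure, glue from where it was at the start of the episode above 0.03 m).
It also fails if it takes over 56 s, if anything falls off the work surface, if the arm or the gripper's body presses on something with over 40 N, if the wrist force passes 120 N, or if a joint passes its speed limit or range.

### The arm

A 7-joint arm with a two-finger parallel gripper is mounted at the origin on the work surface. World frame = base frame: x ahead of the robot, y to its left, z up, the work surface at z = 0. Lengths are in m, angles in rad, forces in N, time in s.
With the tool pointing down it reaches from about 0.425 to 0.825 m from the base axis. Payload 3.6 kg.
Tool frame: the origin (TCP) lies on the centre line of the jaws, within the pads' length; the fingertips stand 14 mm ahead of it and the grasp point (between the pads) lies 5 mm behind it (arm.tcp_to_tips is the distance from the TCP to the fingertips, in m); z points along the fingers, y is the line along which they close (so a half turn about z gives the same grasp; the last joint's range is limited). The gripper opens to 85 mm and grips with 20 to 120 N. Pads are 22 mm wide; open, the fingers measure 114 mm over their backs; the gripper's body (76 mm by 85 mm) begins 54 mm behind the grasp point. The pads swing forward as they close: fully open they stand 13 mm farther back than shut.
Start: joints at [1.258, 0.615, -0.013, 1.423, 0.008, 1.103, -0.04], TCP at [0.183, -0.624, 0.245] pointing down, gripper open.
Joint ranges: [-3.12, 3.12], [-0.3, 2.06], [-1.34, 1.32], [0.26, 2.42], [-1.36, 4.5], [0.01, 1.98], [-2.84, 2.84]. Speed limits (rad/s): [2.79, 2.79, 3.14, 3.14, 3.14, 3.14, 3.14].

### API

Orientations are given as a 3x3 rotation matrix whose columns are the frame's x, y, z axes.
In Python, from plant import arm, grab_frame, get_obs gives the robot as it stands (arm), with the cameras as plain functions and the readings as plain functions.
- The arm moves only by the tool tcp_steps, called after ">>>" by a JSON object that holds its "method" and its "body", one argument or row to a line. Schema: {"type":"object","properties":{"motion":{"type":"array","items":{"type":"array","prefixItems":[{"type":"array","items":{"type":"number"},"minItems":3,"maxItems":3},{"type":"array","items":{"type":"number"},"minItems":3,"maxItems":3},{"type":"number"}],"minItems":3,"maxItems":3},"minItems":1,"maxItems":8},"grip_n":{"type":"number"},"only":{"type":"string"},"quiet":{"type":"boolean"},"lines":{"type":"string"}},"required":["motion"],"additionalProperties":false}. motion is a list of rows, 1 to 8 of them, each written [[rx, ry, rz], [dx, dy, dz], opening]: a rotation vector rx, ry, rz in rad, then dx, dy, dz in m, then the finger opening in m; each row shifts and turns the commanded pose from where the row before left it, along the tool's axes as they then stand; what a row does not reach is not made up. A row lasts 1/8 s, in which the tool goes at most 0.0625 m and 0.188 rad, less where a joint would pass 70% of its speed; a pose out of reach is approached as far as the arm can. The fingers move at their own pace and stop on an object; grip_n is the grip in N (left out, the last holds). Time passes only in rows, so rows that do not move let the fingers close. The tool returns the time, the measured TCP pose, the force, the opening and the grip force at its end. only (a regular expression) keeps the lines of the reply that match it, lines (a string "A,B") keeps lines A to B, and quiet returns only ok. Input that does not fit is refused with a message, and nothing moves.
- get_obs(): the state, without advancing time (a new reading comes with each control period).
- grab_frame(name): name is "side" or "top"; returns a dict with "pixels" (480x640x3 uint8, blue, green, red), "intrinsics" (3x3 intrinsics, pixels), "R" (3x3) and "t" (3): a world point X has camera coordinates R X + t. Camera axes: x right, y down, z forward; pixel columns grow to the right and rows downward; lengths in m; the calibration is good to about 2 mm. A picture is of the moment at which its call begins. There is no depth.
- arm.close_job(): hands the job in; it is judged then, once.
The state is a dict: "time": time; "joint_positions": joint angles; "joint_velocities": joint speeds; "joint_efforts": joint torques, N m; "position": TCP position; "tcp_rot": TCP orientation; "wrist_force": force on the tool from outside, world axes, zero at the start; "ft_torque": the same for the moment, N m; "grip_width": finger opening in m; "gripper_force": force on a finger pad.
Only numpy, scipy, OpenCV 4.12 (cv2) and the standard library are available. Lean on these libraries where they do the work, as an engineer would, in place of code of your own. Each camera call takes 0.05 s, during which the arm holds its last target. There are 200 camera calls.

## Working session

There is one attempt and no reset: what is moved stays moved. The work goes in short steps, Python scripts to look and compute and a tool call to move; the robot and the scene stay as the last step left them, time stands still between calls to the robot, and variables do not carry over. Pictures are saved under pics/ and viewed, at most 10 in all, crops included, and the job is handed in when it is done.

```bash
ls; mkdir -p pics; cat > h.py <<'E'
import numpy as np, cv2
from plant import arm, grab_frame, get_obs
def grab(n,f=None):
    g=grab_frame(n)
    if f: cv2.imwrite('pics/'+f,g['pixels'])
    return g
def ray(g,u,v,z):
    K,R,t=map(np.array,(g['intrinsics'],g['R'],g['t']))
    d=R.T@np.linalg.inv(K)@np.array([u,v,1.]); c=-R.T@t.ravel()
    return c+d*(z-c[2])/d[2]
def proj(g,X):
    K,R,t=map(np.array,(g['intrinsics'],g['R'],g['t']))
    p=K@(R@np.array(X)+t.ravel()); return p[:2]/p[2]
def tri(g1,p1,g2,p2):
    P=[np.array(g['intrinsics'])@np.c_[np.array(g['R']),np.array(g['t']).ravel()] for g in(g1,g2)]
    X=cv2.triangulatePoints(P[0],P[1],np.array(p1,float),np.array(p2,float)).ravel(); return X[:3]/X[3]
E
python3 - <<'E'
from h import *
np.set_printoptions(precision=3,suppress=True)
for n in('top','side'):
    g=grab(n,n+'0.png'); print(n,np.array(g['intrinsics']),np.array(g['R']),g['t'],-np.array(g['R']).T@np.ravel(g['t']))
o=get_obs(); print(o['time'],o['position'],o['tcp_rot'],o['grip_width'])
E
```

```text
pics
plant.py
top [[543.81    0.    318.446]
 [  0.    543.81  235.19 ]
 [  0.      0.      1.   ]] [[-0.016 -1.    -0.004]
 [-0.996  0.016 -0.09 ]
 [ 0.09   0.002 -0.996]] [-0.042  0.532  1.297] [ 0.412 -0.053  1.34 ]
side [[572.028   0.    324.153]
 [  0.    572.028 244.311]
 [  0.      0.      1.   ]] [[-0.763 -0.646 -0.013]
 [-0.355  0.437 -0.827]
 [ 0.54  -0.626 -0.563]] [0.366 0.285 1.108] [-0.218  0.805  0.863]
0.1 [ 0.183 -0.623  0.244] [[ 0.959  0.282 -0.001]
 [ 0.282 -0.959  0.002]
 [-0.    -0.002 -1.   ]] 0.08503726587649554
```

View pics/top0.png

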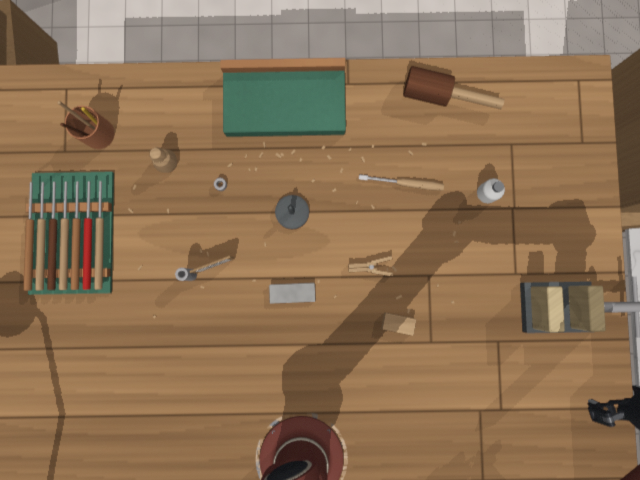

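View pics/side0.png

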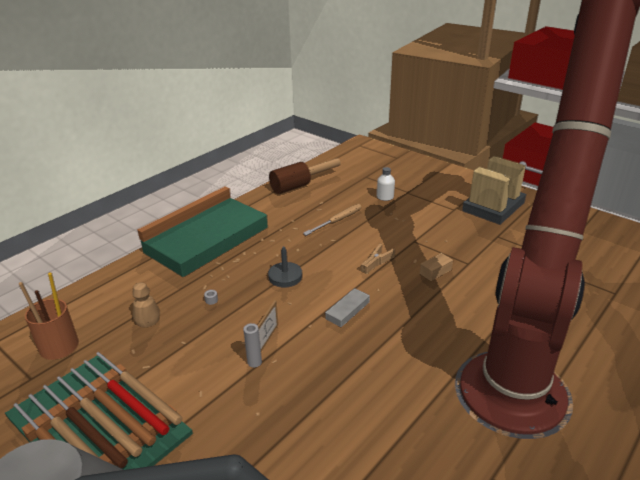

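The top view shows the card sleeve at (182,274) with its card running to (230,259). The stand foot is at (292,211), the clip at about (370,267) with handles to the right, the ferrule at (220,184), the whetstone at (292,293) and the offcut at (400,324). The side view agrees: sleeve (252,345), stand (285,270), clip (376,260).

```bash
python3 - <<'E'
from h import *
t=cv2.imread('pics/top0.png'); s=cv2.imread('pics/side0.png')
def c(i,u,v,w=65,h=48): return cv2.resize(i[v-h:v+h,u-w:u+w],(390,288),interpolation=cv2.INTER_CUBIC)
cv2.imwrite('pics/crop0.png',np.vstack([np.hstack([c(t,370,267,39,29),c(t,205,265,39,29)]),np.hstack([c(t,292,205,52,38),c(s,260,335,65,48)])]))
E
```

```text
(no output)
```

View pics/crop0.png

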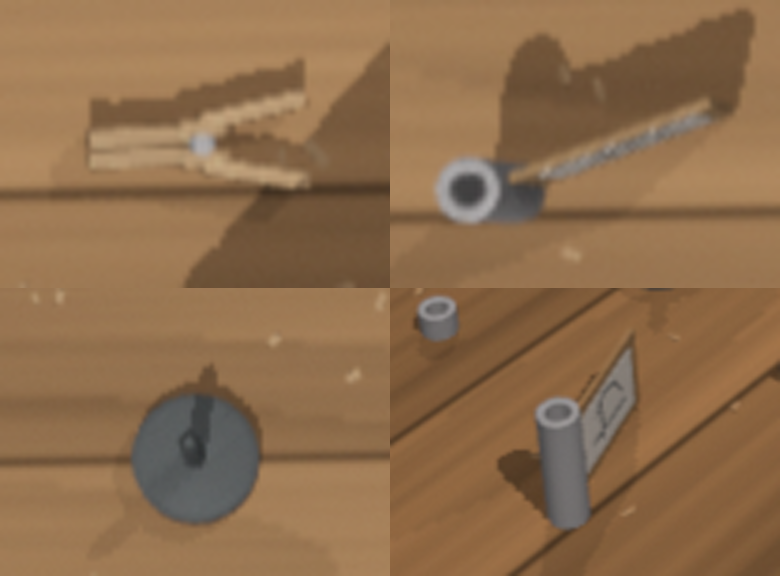

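The crops show the clip hinge pin at top-view (371.6,267), jaw end (349,268), handle ends (392,258) and (393,274). The sleeve's ring centre is at (181.8,274), the card's top far corner at (230,256.6), and the stand foot centre at (292.5,212.6). In the side view the sleeve top is at (251,328).

```bash
python3 - <<'E'
from h import *
np.set_printoptions(precision=4,suppress=True)
T=grab_frame('top');S=grab_frame('side'); t=T['pixels'];s=S['pixels']
def blob(i,u,v,r,f):
    sub=i[v-r:v+r,u-r:u+r].astype(int); m=f(sub).astype(np.uint8)
    n,l,st,c=cv2.connectedComponentsWithStats(m); k=1+np.argmax(st[1:,4]); return c[k]+[u-r,v-r],st[k],(l==k)
grey=lambda x:(np.ptp(x,axis=2)<30)
# stand foot
c,st,m=blob(t,292,211,25,lambda x:x[...,0]>x[...,2]-8); 
cn,_=cv2.findContours(m.astype(np.uint8),0,2)[0:2]; (x,y),r=cv2.minEnclosingCircle(max(cn,key=len)); print('foot',c,st,(x+267,y+186),r)
print('foot pos',ray(T,*c,.018),ray(T,x+267,y+186,.018))
# sleeve ring
c,st,m=blob(t,182,274,10,lambda x:(x.min(2)>120)&grey(x)); print('ring',c,st); ys,xs=np.nonzero(m); cc=((xs.min()+xs.max())/2+172,(ys.min()+ys.max())/2+264);print(cc)
print('sleeve',ray(T,*cc,.095), tri(T,cc,S,(251,328)))
print('side proj of sleeve',proj(S,ray(T,*cc,.095)))
print('card far', ray(T,230.4,256.6,.075))
print('clip hinge',ray(T,371.6,267,.024),'tip',ray(T,349.2,268,.024),'h',ray(T,392,257.8,.024),ray(T,392.8,274.4,.024))
# side view: shaft mask
c,st,m=blob(s,285,265,30,lambda x:(x.max(2)<100)&(x[...,0]>x[...,2]-8)); ys,xs=np.nonzero(m); print('side stand',st,[(yy+235,xs[ys==yy].min()+255,xs[ys==yy].max()+255) for yy in range(ys.min(),ys.min()+60,4) if (ys==yy).any()])
p=ray(T,292.5,211.5,.018)
for z in(0.02,.06,.09): print(z,proj(S,[p[0],p[1],z]),proj(T,[p[0],p[1],z]))
print(t[190:206:2,288:300:1].astype(int).mean(2))
E
```

```text
foot [291.7119 211.5047] [  8  10  34  33 854] (291.5833339691162, 211.4166660308838) 16.59368896484375
foot pos [0.591 0.014 0.018] [0.5912 0.0143 0.018 ]
ring [181.3182 273.8636] [ 3  4 13 13 88]
(np.float64(181.0), np.float64(274.0))
sleeve [0.4408 0.2647 0.095 ] [0.4412 0.2649 0.0958]
side proj of sleeve [251.4876 328.3655]
card far [0.4798 0.155  0.075 ]
clip hinge [ 0.4519 -0.1778  0.024 ] tip [ 0.4503 -0.1236  0.024 ] h [ 0.4733 -0.2276  0.024 ] [ 0.4332 -0.2284  0.024 ]
side stand [ 14  12  33  40 713] [(247, np.int64(283), np.int64(283)), (251, np.int64(282), np.int64(285)), (255, np.int64(282), np.int64(285)), (259, np.int64(282), np.int64(285)), (263, np.int64(279), np.int64(293)), (267, np.int64(271), np.int64(299)), (271, np.int64(269), np.int64(300)), (275, np.int64(269), np.int64(301)), (279, np.int64(269), np.int64(300)), (283, np.int64(273), np.int64(296))]
0.02 [286.1636 270.2593] [292.4582 211.391 ]
0.06 [285.3277 257.0259] [291.5957 209.14  ]
0.09 [284.6827 246.8152] [290.913  207.3584]
[[114.     113.3333 112.     112.6667 109.      84.6667  78.3333  78.6667
   78.3333  84.3333 112.     114.    ]
 [100.3333  83.6667  82.6667  82.      83.      78.3333  79.      78.
   78.6667  82.6667 102.     103.6667]
 [ 76.      76.6667  76.3333  77.3333  74.      73.      74.      76.3333
   75.6667  77.      77.      75.6667]
 [ 84.6667  85.      86.3333  83.6667  65.3333  63.3333  64.      64.6667
   67.      79.6667  78.6667  77.    ]
 [ 91.3333  90.6667  89.      81.      66.3333  64.3333  63.6667  64.6667
   70.      88.6667  89.3333  88.    ]
 [ 92.3333  91.3333  89.6667  67.6667  64.3333  64.3333  65.6667  69.6667
   88.6667  90.6667  91.3333  89.    ]
 [ 93.      93.      90.      68.      65.      65.      63.      69.
   89.      91.      89.6667  91.6667]
 [ 92.6667  83.6667  68.      64.3333  65.3333  64.3333  64.3333  70.
   89.3333  92.      93.3333  91.6667]]
```

```bash
cat > go.py <<'E'
# usage: go.py x y z yangle_deg : remaining shift in current tool axes, and yaw about tool z
import sys; from h import *
np.set_printoptions(precision=4,suppress=True)
x,y,z,a=map(float,sys.argv[1:5]); o=get_obs(); R=np.array(o['tcp_rot'])
d=np.array([x,y,z])-o['position']; cur=np.degrees(np.arctan2(R[1,1],R[0,1]))
e=(a-cur+90)%180-90
print('t',o['time'],'pos',o['position'],'d_tool',R.T@d,'rz',-np.radians(e),'tilt',R[:2,2],'w',o['grip_width'],'gf',o['gripper_force'],'F',o['wrist_force'],'tips',arm.tcp_to_tips)
E
```

>>> {"method": "tcp_steps", "body": {
  "motion": [
    [[0,0,-0.1],[0.06,-0.005,0],0.07],
    [[0,0,-0.1],[0.06,-0.005,0],0.07],
    [[0,0,-0.1],[0.06,-0.005,0],0.07],
    [[0,0,-0.1],[0.06,-0.005,0],0.07],
    [[0,0,-0.1],[0.06,-0.005,0],0.07],
    [[0,0,-0.1],[0.06,-0.005,0],0.07],
    [[0,0,-0.1],[0.06,-0.005,0],0.07],
    [[0,0,-0.1],[0.06,-0.005,0],0.07]
  ],
  "grip_n": 40
}}

```text
time: 1.2
position: [0.5373, -0.313, 0.245]
tcp_rot: [[0.463, 0.886, 0.0], [0.886, -0.463, 0.0], [0.0, 0.0, -1.0]]
wrist_force: [1.0, 0.4, -0.7]
grip_width: 0.0704
gripper_force: 0.0
```

```bash
python3 go.py 0.441 0.2647 0.075 19.5
```

```text
t 1.2 pos [ 0.5373 -0.313   0.245 ] d_tool [ 0.4673 -0.353   0.1701] rz -0.8220993042633239 tilt [0.0001 0.0001] w 0.07040127254253772 gf 0.0 F [ 1.0405  0.3566 -0.7317] tips 0.014
```

>>> {"method": "tcp_steps", "body": {
  "motion": [
    [[0,0,-0.1],[0.06,-0.007,0],0.07],
    [[0,0,-0.1],[0.06,-0.007,0],0.07],
    [[0,0,-0.1],[0.06,-0.007,0],0.07],
    [[0,0,-0.1],[0.06,-0.007,0],0.07],
    [[0,0,-0.1],[0.06,-0.007,0],0.07],
    [[0,0,-0.1],[0.06,-0.007,0],0.07],
    [[0,0,-0.1],[0.06,-0.007,0],0.07],
    [[0,0,-0.12],[0.06,-0.007,0],0.07]
  ]
}}

```text
time: 2.2
position: [0.5447, 0.1578, 0.2452]
tcp_rot: [[-0.332, 0.943, 0.0], [0.943, 0.332, 0.0], [0.0, 0.0, -1.0]]
wrist_force: [0.2, 0.4, -0.1]
grip_width: 0.0698
gripper_force: 0.0
```

```bash
python3 go.py 0.441 0.2647 0.075 19.5
```

```text
t 2.2 pos [0.5447 0.1578 0.2452] d_tool [ 0.1353 -0.0624  0.1702] rz -0.001754396967300424 tilt [0.0004 0.0002] w 0.06976691350798929 gf 0.0 F [ 0.2301  0.3604 -0.1066] tips 0.014
```

>>> {"method": "tcp_steps", "body": {
  "motion": [
    [[0,0,0],[0.045,-0.021,0],0.07],
    [[0,0,0],[0.045,-0.021,0],0.07],
    [[0,0,0],[0.045,-0.02,0],0.07],
    [[0,0,0],[0,0,0.04],0.07],
    [[0,0,0],[0,0,0.035],0.07]
  ]
}}

```text
time: 2.82
position: [0.4418, 0.2636, 0.1697]
tcp_rot: [[-0.33, 0.944, 0.001], [0.944, 0.33, 0.0], [-0.0, 0.001, -1.0]]
wrist_force: [1.6, 0.3, -0.0]
grip_width: 0.0699
gripper_force: 0.0
```

```bash
python3 go.py 0.441 0.2647 0.075 19.5
python3 - <<'E'
from h import *
T=grab('top','t1.png');S=grab('side','s1.png')
c=lambda i,u,v:cv2.resize(i[v-45:v+45,u-50:u+50],(400,360),interpolation=cv2.INTER_CUBIC)
cv2.imwrite('pics/c1.png',np.hstack([c(T['pixels'],190,270),c(S['pixels'],255,335)]))
E
```

```text
t 2.825 pos [0.4418 0.2636 0.1697] d_tool [ 0.0014 -0.0005  0.0947] rz -0.0037245747601661844 tilt [0.001  0.0002] w 0.06994595515892976 gf 0.0 F [ 1.633   0.3354 -0.0366] tips 0.014
```

View pics/c1.png

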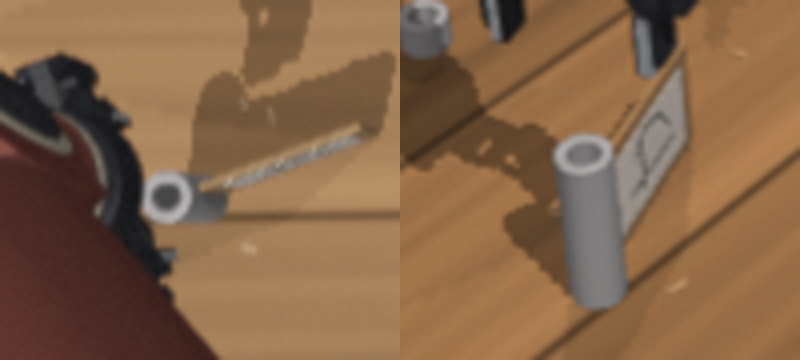

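The crops show the fingers straddling the sleeve with the card between them (side crop fingers at (505,20) and (655,45), sleeve top at (583,153)). I will lower and close.

>>> {"method": "tcp_steps", "body": {
  "motion": [
    [[0,0,0],[0.001,0,0.03],0.07],
    [[0,0,0],[0,0,0.03],0.07],
    [[0,0,0],[0,0,0.02],0.07],
    [[0,0,0],[0,0,0.014],0.07],
    [[0,0,0],[0,0,0],0.025],
    [[0,0,0],[0,0,0],0.025],
    [[0,0,0],[0,0,0],0.025],
    [[0,0,0],[0,0,0],0.025]
  ],
  "grip_n": 40
}}

```text
time: 3.92
position: [0.4425, 0.2646, 0.0774]
tcp_rot: [[-0.329, 0.944, 0.002], [0.944, 0.329, 0.001], [0.001, 0.002, -1.0]]
wrist_force: [-0.2, 0.2, 6.1]
grip_width: 0.0282
gripper_force: 40.1
```

```bash
python3 go.py 0.591 0.0135 0.075 0
```

```text
t 3.925 pos [0.4425 0.2646 0.0774] d_tool [-0.2859  0.0577  0.0024] rz 0.33503521967547756 tilt [0.002  0.0013] w 0.02821071732172489 gf 40.084362049237825 F [-0.1533  0.2125  6.1398] tips 0.014
```

>>> {"method": "tcp_steps", "body": {
  "motion": [
    [[0,0,0],[0,0,-0.02],0.025],
    [[0,0,0],[0,0,-0.04],0.025],
    [[0,0,0],[0,0,-0.04],0.025],
    [[0,0,0],[0,0,-0.02],0.025],
    [[0,0,0.11],[-0.03,0.006,0],0.025],
    [[0,0,0.11],[-0.04,0.006,0],0.025],
    [[0,0,0.115],[-0.04,0.006,0],0.025]
  ]
}}

```text
time: 4.8
position: [0.4829, 0.1597, 0.1962]
tcp_rot: [[0.003, 1.0, -0.0], [1.0, -0.003, -0.0], [-0.0, -0.0, -1.0]]
wrist_force: [0.7, 0.2, -1.9]
grip_width: 0.0284
gripper_force: 39.8
```

```bash
python3 go.py 0.591 0.0135 0.195 0
```

```text
t 4.8 pos [0.4829 0.1597 0.1962] d_tool [-0.1458  0.1086  0.0012] rz -0.003383443903164233 tilt [-0.0002 -0.0001] w 0.028397816526055927 gf 39.784830829594284 F [ 0.6848  0.2171 -1.9398] tips 0.014
```

>>> {"method": "tcp_steps", "body": {
  "motion": [
    [[0,0,0],[-0.03,0.022,0],0.025],
    [[0,0,0],[-0.04,0.03,0],0.025],
    [[0,0,0],[-0.04,0.03,0],0.025],
    [[0,0,0],[-0.036,0.0266,0],0.025],
    [[0,0,0],[0,0,0],0.025],
    [[0,0,0],[0,0,0],0.025]
  ]
}}

```text
time: 5.55
position: [0.5905, 0.0154, 0.1958]
tcp_rot: [[-0.0, 1.0, -0.002], [1.0, 0.0, 0.001], [0.001, -0.002, -1.0]]
wrist_force: [-0.3, 0.4, -1.0]
grip_width: 0.028
gripper_force: 39.8
```

```bash
python3 go.py 0.591 0.0135 0.195 0
python3 - <<'E'
from h import *
T=grab('top','t2.png');S=grab('side','s2.png')
c=lambda i,u,v:cv2.resize(i[v-45:v+45,u-50:u+50],(400,360),interpolation=cv2.INTER_CUBIC)
cv2.imwrite('pics/c2.png',np.hstack([c(T['pixels'],285,205),c(S['pixels'],290,240)]))
E
```

```text
t 5.55 pos [0.5905 0.0154 0.1958] d_tool [-0.002   0.0005  0.0008] rz 0.0002189394780376758 tilt [-0.0017  0.0009] w 0.02798238198604101 gf 39.831456737592816 F [-0.261   0.423  -1.0007] tips 0.014
```

View pics/c2.png

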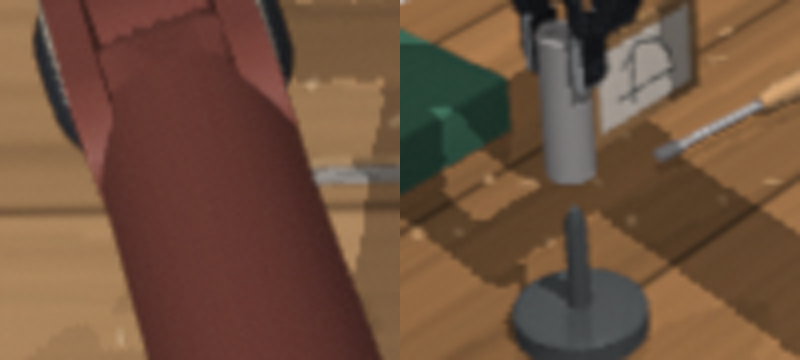

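The side crop shows the sleeve bottom at about (570,175), directly over the shaft tip at (575,208). I will shift 2 mm and lower.

>>> {"method": "tcp_steps", "body": {
  "motion": [
    [[0,0,0],[-0.002,0.0005,0],0.025],
    [[0,0,0],[0,0,0.015],0.025],
    [[0,0,0],[0,0,0.01],0.025],
    [[0,0,0],[0,0,0.008],0.025],
    [[0,0,0],[0,0,0.008],0.025],
    [[0,0,0],[0,0,0.008],0.025]
  ]
}}

```text
time: 6.4
position: [0.5919, 0.013, 0.1468]
tcp_rot: [[-0.0, 1.0, 0.0], [1.0, 0.0, 0.0], [0.0, 0.0, -1.0]]
wrist_force: [0.4, 0.2, -1.2]
grip_width: 0.0281
gripper_force: 39.9
```

```bash
python3 go.py 0.591 0.0135 0.0974 0
```

```text
t 6.4 pos [0.5919 0.013  0.1468] d_tool [ 0.0005 -0.0009  0.0494] rz 4.503106643002441e-05 tilt [0.0001 0.0001] w 0.028076486386712823 gf 39.87560646550264 F [ 0.3803  0.206  -1.2487] tips 0.014
```

>>> {"method": "tcp_steps", "body": {
  "motion": [
    [[0,0,0],[0,0,0.012],0.025],
    [[0,0,0],[0,0,0.012],0.025],
    [[0,0,0],[0,0,0.012],0.025],
    [[0,0,0],[0,0,0.008],0.025],
    [[0,0,0],[0,0,0.003],0.025],
    [[0,0,0],[0,0,0],0.025]
  ]
}}

```text
time: 7.15
position: [0.5919, 0.013, 0.1003]
tcp_rot: [[-0.0, 1.0, 0.0], [1.0, 0.0, 0.0], [0.0, 0.0, -1.0]]
wrist_force: [0.3, 1.4, -1.6]
grip_width: 0.0282
gripper_force: 39.9
```

```bash
python3 go.py 0.591 0.0135 0.0974 0
```

```text
t 7.15 pos [0.5919 0.013  0.1003] d_tool [ 0.0005 -0.0009  0.0029] rz 3.425435203686124e-05 tilt [0.0001 0.0001] w 0.028175534174885667 gf 39.87536794273183 F [ 0.32    1.4298 -1.5903] tips 0.014
```

>>> {"method": "tcp_steps", "body": {
  "motion": [
    [[0,0,0],[0,0,0.0015],0.025],
    [[0,0,0],[0,0,0.0015],0.025],
    [[0,0,0],[0,0,0],0.032],
    [[0,0,0],[0,0,0],0.05],
    [[0,0,0],[0,0,0],0.06],
    [[0,0,0],[0,0,-0.02],0.06],
    [[0,0,0],[0,0,-0.05],0.06],
    [[0,0,0],[0,0,-0.05],0.06]
  ]
}}

```text
time: 8.15
position: [0.5916, 0.0129, 0.2185]
tcp_rot: [[-0.0, 1.0, -0.001], [1.0, 0.0, 0.0], [0.0, -0.001, -1.0]]
wrist_force: [1.1, -0.7, 0.4]
grip_width: 0.06
gripper_force: 0.0
```

```bash
python3 go.py 0.453 -0.22 0.12 0
```

```text
t 8.15 pos [0.5916 0.0129 0.2185] d_tool [-0.2329 -0.1385  0.0985] rz 0.00016648791931818182 tilt [-0.0008  0.0002] w 0.060007440449678526 gf 0.0 F [ 1.0751 -0.6581  0.3908] tips 0.014
```

>>> {"method": "tcp_steps", "body": {
  "motion": [
    [[0,0,0],[-0.046,-0.027,0],0.07],
    [[0,0,0],[-0.046,-0.028,0],0.07],
    [[0,0,0],[-0.046,-0.028,0],0.07],
    [[0,0,0],[-0.046,-0.028,0],0.07],
    [[0,0,-0.028],[-0.046,-0.027,0.05],0.07],
    [[0,0,0],[0,0,0.04],0.07],
    [[0,0,0],[0,0,0],0.07]
  ]
}}

```text
time: 9.02
position: [0.4556, -0.2101, 0.1326]
tcp_rot: [[-0.027, 1.0, -0.006], [1.0, 0.027, 0.003], [0.003, -0.006, -1.0]]
wrist_force: [0.2, -0.1, -0.3]
grip_width: 0.07
gripper_force: 0.0
```

```bash
python3 go.py 0.4531 -0.2198 0.018 1.6
python3 - <<'E'
from h import *
T=grab('top','t3.png');S=grab('side','s3.png')
c=lambda i,u,v,w=50,h=45:cv2.resize(i[v-h:v+h,u-w:u+w],(400,360),interpolation=cv2.INTER_CUBIC)
cv2.imwrite('pics/c3.png',np.hstack([c(T['pixels'],320,240,100,90),c(S['pixels'],340,250,100,90)]))
E
```

```text
t 9.025 pos [ 0.4556 -0.2101  0.1326] d_tool [-0.0099 -0.0021  0.1146] rz -0.0006873151750154708 tilt [-0.0057  0.0026] w 0.070044523456038 gf 0.0 F [ 0.2358 -0.118  -0.3158] tips 0.014
```

View pics/c3.png

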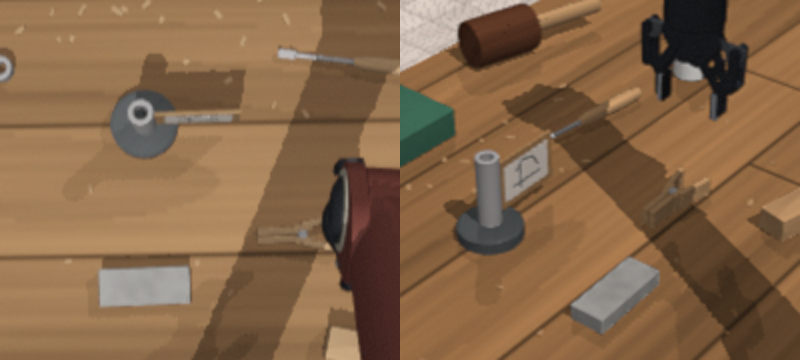

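The card sits home on the stand: top crop ring at (140,113), card running right to (240,112), so it points along -y. The clip is undisturbed at (300,234). I will measure the card now and descend onto the clip.

```bash
python3 - <<'E'
from h import *
np.set_printoptions(precision=4,suppress=True)
T=grab_frame('top'); t=T['pixels'].astype(int)
sub=t[196:217,280:300]; m=((sub.min(2)>115)&(np.ptp(sub,axis=2)<30)).astype(np.uint8)
n,l,st,c=cv2.connectedComponentsWithStats(m); print(st,c); k=1+np.argmax(st[1:,4]); s=st[k]; cc=(280+s[0]+(s[2]-1)/2,196+s[1]+(s[3]-1)/2)
print('sleeve',cc,ray(T,*cc,.115))
print(ray(T,340,205.8,.095))
cv2.imwrite('pics/c4.png',cv2.resize(T['pixels'][190:225,275:350],(750,350),interpolation=cv2.INTER_NEAREST))
E
```

```text
[[  0   0  20  21 318]
 [  4   4  13  14 102]] [[ 9.4591  9.9591]
 [ 9.6275 10.1275]]
sleeve (np.float64(290.0), np.float64(206.5)) [0.5894 0.0128 0.115 ]
[ 0.592  -0.1016  0.095 ]
```

>>> {"method": "tcp_steps", "body": {
  "motion": [
    [[0,0,0],[-0.01,-0.002,0.03],0.07],
    [[0,0,0],[0,0,0.03],0.07],
    [[0,0,0],[0,0,0.03],0.07],
    [[0,0,0],[0,0,0.015],0.07],
    [[0,0,0],[0,0,0],0.07]
  ]
}}

```text
time: 9.8
position: [0.4567, -0.22, 0.0299]
tcp_rot: [[-0.029, 1.0, 0.0], [1.0, 0.029, -0.0], [-0.0, 0.0, -1.0]]
wrist_force: [0.2, 0.0, -0.5]
grip_width: 0.0698
gripper_force: 0.0
```

```bash
python3 go.py 0.4531 -0.2198 0.018 1.6
```

```text
t 9.8 pos [ 0.4567 -0.22    0.0299] d_tool [ 0.0003 -0.0036  0.0119] rz 0.001280795176899494 tilt [ 0.0005 -0.0001] w 0.06975719517694036 gf 0.0 F [ 0.2431  0.0357 -0.5247] tips 0.014
```

View pics/c4.png

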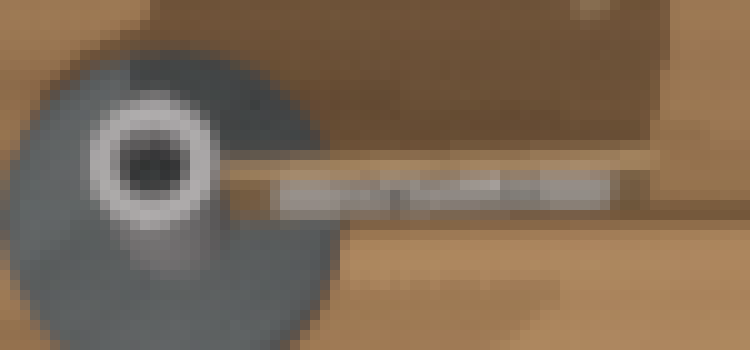

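The enlarged top view shows the card's top edge running from (297.5,206.5) to its far end at (340,205.5). So the card lies along -y at x≈0.592, with its free edge at y≈-0.102. Next I will grip the clip.

>>> {"method": "tcp_steps", "body": {
  "motion": [
    [[0,0,0],[0,-0.0036,0.007],0.07],
    [[0,0,0],[0,0,0.006],0.07],
    [[0,0,0],[0,0,0],0.07],
    [[0,0,0],[0,0,0],0.045],
    [[0,0,0],[0,0,0],0.02],
    [[0,0,0],[0,0,0],0.02],
    [[0,0,0],[0,0,0],0.02],
    [[0,0,0],[0,0,0],0.02]
  ],
  "grip_n": 30
}}

```text
time: 10.8
position: [0.4539, -0.2215, 0.0183]
tcp_rot: [[-0.027, 1.0, 0.004], [1.0, 0.027, -0.002], [-0.002, 0.004, -1.0]]
wrist_force: [-0.9, -1.0, 9.6]
grip_width: 0.0271
gripper_force: 29.5
```

```bash
python3 go.py 0.4531 -0.2198 0.018 1.6
```

```text
t 10.8 pos [ 0.4539 -0.2215  0.0183] d_tool [ 0.0017 -0.0008  0.0003] rz -0.0004615918267793556 tilt [ 0.0037 -0.0021] w 0.027135544076054535 gf 29.53846961259842 F [-0.8552 -1.037   9.6497] tips 0.014
```

>>> {"method": "tcp_steps", "body": {
  "motion": [
    [[0,0,0],[0,0,-0.01],0.02],
    [[0,0,0],[0,0,-0.02],0.02],
    [[0,0,0],[-0.015,0,-0.02],0.02],
    [[0,0,0],[-0.015,0.02,0],0.02],
    [[0,0,0.028],[0,0.04,0],0.02],
    [[0,0,0],[0,0.04,0],0.02],
    [[0,0,0],[0,0.036,0],0.02],
    [[0,0,0],[0,0,0],0.02]
  ]
}}

```text
time: 11.8
position: [0.592, -0.2474, 0.0668]
tcp_rot: [[-0.002, 1.0, 0.003], [1.0, 0.002, 0.001], [0.001, 0.003, -1.0]]
wrist_force: [-0.4, 0.9, -1.3]
grip_width: 0.0269
gripper_force: 29.7
```

```bash
python3 go.py 0.592 -0.25 0.066 0
python3 - <<'E'
from h import *
T=grab('top','t5.png');S=grab('side','s5.png')
c=lambda i,u,v,w=50,h=45:cv2.resize(i[v-h:v+h,u-w:u+w],(400,360),interpolation=cv2.INTER_CUBIC)
cv2.imwrite('pics/c5.png',np.hstack([c(T['pixels'],345,205,40,36),c(S['pixels'],335,225,50,45)]))
E
```

```text
t 11.8 pos [ 0.592  -0.2474  0.0668] d_tool [-0.0026  0.      0.0008] rz 0.0021929723076813405 tilt [0.0033 0.0013] w 0.026921466093411416 gf 29.748666286468506 F [-0.4225  0.9186 -1.3079] tips 0.014
```

View pics/c5.png

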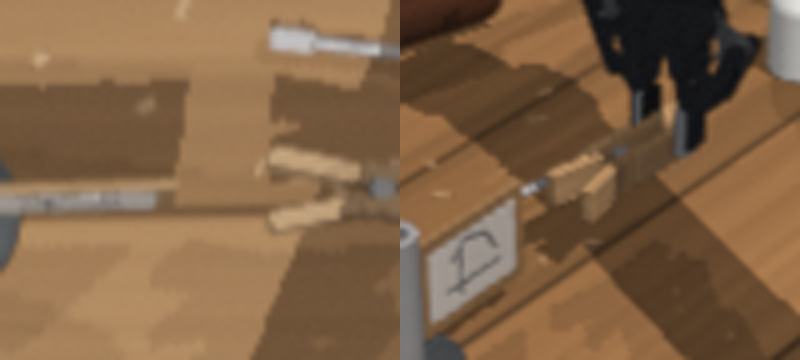

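The top crop shows the clip wide open, with jaw tips at x≈270, y 148–172 and 207–232, so the mouth middle is about y 190 (full picture (358.5,206.5)). The pin is at (380.5,206.1) and the card end at (340,205.5). The side view shows the jaws level with the card.

```bash
python3 - <<'E'
from h import *
np.set_printoptions(precision=4,suppress=True)
T=grab('top')
for u,v,z in((358.5,201.0,.0725),(358.5,212.5,.0725),(358.5,206.5,.0725),(380.5,206.1,.0725),(340,205.5,.095),(320,206,.095),(298,206.5,.095)): print(ray(T,u,v,z))
t=T['pixels'].astype(int)
print(t[196:218,360:366].mean(1).astype(int).tolist()); print('card',[t[200:212,u:u+6].mean(1).astype(int)[:,2].tolist() for u in(302,316,332)])
E
```

```text
[ 0.6059 -0.1462  0.0725]
[ 0.5787 -0.1456  0.0725]
[ 0.5929 -0.1459  0.0725]
[ 0.593  -0.1976  0.0725]
[ 0.5927 -0.1016  0.095 ]
[ 0.5923 -0.0554  0.095 ]
[ 0.592  -0.0046  0.095 ]
[[78, 112, 147], [66, 95, 126], [61, 88, 117], [72, 102, 129], [102, 137, 164], [123, 160, 190], [123, 160, 192], [114, 150, 180], [88, 118, 146], [74, 103, 131], [70, 102, 133], [75, 109, 143], [79, 114, 149], [73, 106, 140], [64, 92, 122], [72, 102, 131], [103, 138, 169], [123, 160, 191], [123, 161, 192], [115, 151, 182], [90, 122, 152], [84, 119, 152]]
card [[87, 83, 79, 76, 77, 110, 155, 166, 153, 151, 148, 131], [108, 105, 105, 106, 113, 141, 163, 154, 148, 147, 137, 128], [114, 113, 108, 107, 127, 159, 168, 147, 143, 140, 131, 122]]
```

>>> {"method": "tcp_steps", "body": {
  "motion": [
    [[0,0,0],[0.01,0,0],0.02],
    [[0,0,0],[0.012,0,0],0.02],
    [[0,0,0],[0.012,0,0],0.02],
    [[0,0,0],[0.012,0,0],0.02],
    [[0,0,0],[0.01,0,0],0.02],
    [[0,0,0],[0.006,0,0],0.02],
    [[0,0,0],[0,0,0],0.02],
    [[0,0,0],[0,0,0],0.02]
  ]
}}

```text
time: 12.95
position: [0.5892, -0.1876, 0.0665]
tcp_rot: [[0.001, 1.0, -0.0], [1.0, -0.001, -0.001], [-0.001, -0.0, -1.0]]
wrist_force: [-1.3, -0.6, -0.7]
grip_width: 0.0271
gripper_force: 29.7
```

```bash
python3 go.py 0.592 -0.188 0.066 0
python3 - <<'E'
from h import *
T=grab('top','t6.png');S=grab('side','s6.png')
c=lambda i,u,v,w=50,h=45:cv2.resize(i[v-h:v+h,u-w:u+w],(400,360),interpolation=cv2.INTER_CUBIC)
cv2.imwrite('pics/c6.png',np.hstack([c(T['pixels'],330,207,30,27),c(S['pixels'],325,230,50,45)]))
E
```

```text
t 12.95 pos [ 0.5892 -0.1876  0.0665] d_tool [-0.0004  0.0028  0.0005] rz -0.0008006077170036478 tilt [-0.     -0.0006] w 0.027061227730683774 gf 29.73781943321228 F [-1.273  -0.577  -0.6561] tips 0.014
```

View pics/c6.png

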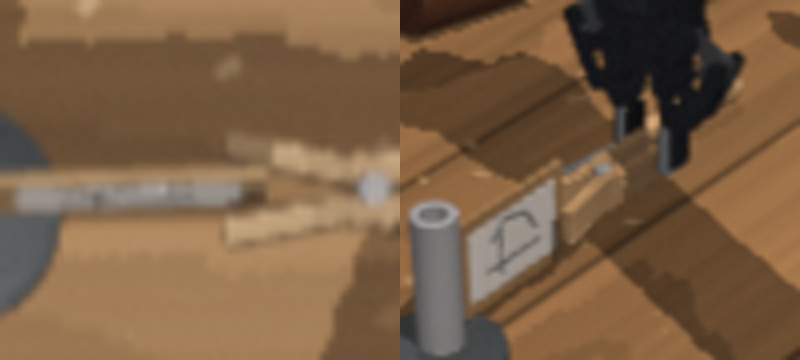

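The top crop shows both jaw tips at x≈227 straddling the card, whose end is at x≈265. The jaws are at y 133–158 and 215–245, against the card line at y≈172, so the clip sits about 2.5 mm too low. I will nudge it +x.

>>> {"method": "tcp_steps", "body": {
  "motion": [
    [[0,0,0],[0,0.0013,0],0.02],
    [[0,0,0],[0,0.0012,0],0.02],
    [[0,0,0],[0,0,0],0.02],
    [[0,0,0],[0,0,0],0.02]
  ]
}}

```text
time: 13.55
position: [0.5917, -0.1868, 0.0666]
tcp_rot: [[-0.0, 1.0, -0.0], [1.0, 0.0, 0.0], [0.0, -0.0, -1.0]]
wrist_force: [0.7, -0.0, -0.1]
grip_width: 0.0269
gripper_force: 29.7
```

```bash
python3 - <<'E'
from h import *
np.set_printoptions(precision=4,suppress=True)
T=grab('top'); t=T['pixels'].astype(int)
print(get_obs()['position'])
print([ (c,t[196:220,c:c+3].mean(1).astype(int)[:,2].tolist()) for c in (318,328,335,338,344)])
E
```

```text
[ 0.5917 -0.1868  0.0666]
[(318, [109, 110, 110, 110, 107, 105, 104, 105, 112, 139, 161, 149, 145, 148, 137, 126, 135, 160, 173, 176, 174, 167, 163, 161]), (328, [110, 110, 110, 110, 106, 104, 104, 106, 123, 154, 166, 154, 148, 141, 133, 121, 138, 163, 174, 176, 177, 172, 164, 161]), (335, [110, 112, 124, 140, 140, 137, 124, 96, 123, 160, 165, 136, 119, 91, 105, 153, 186, 191, 181, 150, 161, 174, 175, 171]), (338, [110, 110, 112, 122, 139, 142, 137, 118, 122, 158, 160, 134, 122, 112, 147, 187, 191, 187, 167, 155, 174, 176, 175, 169]), (344, [109, 110, 111, 114, 135, 168, 185, 187, 172, 129, 134, 151, 151, 164, 187, 189, 179, 156, 156, 174, 177, 175, 174, 169])]
```

```bash
python3 -c "
from plant import arm, grab_frame, get_obs
print(arm.close_job())"
```

```text
the job is handed in; nothing more can be done
None
```

I handed the job in, but the verdict wasn't shown. By my last measurements, the card's sleeve is home on the stand and released. The gripper holds the clip squeezed open and still around the card's free edge, jaw tips about 14 mm in, centred to about 1 mm and clear of the card.

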